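# Still the hung bottle and lower it into its carton cell

## Task

The freshly labelled half bottle in the swinging hanger still stands with its foot on the labelling rest. Take the lift by its red handle, roll it along the rail until the bottle is over the carton's empty cell, bring the bottle to a standstill there for a few seconds while still above the carton, then lower it all the way into the cell and let go of the handle. The label is wet: never touch the bottle or hanger yourself, do not let the bottle knock against the carton or the packed bottles, and leave the other things on the bench alone.

Things in the scene. Friction and masses are not known exactly. Their poses are not given: they have to be found in the camera images.
- handle_grip (a point): Grip point of the red upright handle (30 mm along y, 36 mm along x, 62 mm tall; the point is on its centre line, 27 mm below its top), about 0.31 m above the bench. Grip from above, closing along y. It is rigid with the steel lift mast 150 mm behind it (+x): moved along y it rolls the trolley along the rail, moved down it lowers mast, hanger and bottle. It cannot move along x or turn.
- trolley (a joint): Trolley travel along the overhead rail in m: 0 at the end stop by the labelling rest, growing along +y to 0.60. It rolls easily: about 1.5 N friction; trolley 1.0 kg, mast 1.2 kg. The hanger's pivot moves rigidly with the handle: same y, 215 mm ahead (+x) of and 425 mm above handle_grip, so swing angle (rad) = (y of hung_bottle minus y of handle_grip) / 0.6 m.
- lift (a joint): How far the mast has been pulled down, in m: 0 at its top stop (start), 0.12 at its bottom stop (stiff rubber buffer, about 4 N/mm: stop pulling there). A spring balancer carries the weight, so it stays at the height where it is left; 2 to 8 N moves it either way.
- hung_bottle: Hanger with bottle, one rigid pendulum: 12 mm rod, orange neck gripper, dark half bottle (61 mm diameter, 240 mm tall, white label). Origin at the centre of the bottle's underside, z up along the rod, pivot (pin along x) 600 mm up the rod. Nominally 0.93 kg, period 1.42 s (as a simple pendulum of 0.50 m); a swing takes minutes to die down. At the start 0.17 rad off plumb, standing on the rest.
- rest: Labelling rest: heavy grey steel step with black rubber top, 140 by 140 mm, top 140 mm above the bench (4 mm above the plumb bottle's foot with the lift up). Origin under its centre. The bottle's foot stands on it, about 100 mm to the -y side of the pivot, slips off its +y edge after 20 to 55 mm of trolley travel and then swings freely.
- carton: Brown cardboard carton, 100 mm (x) by 290 mm (y) by 105 mm tall, 1 kg, open on top, walls 4 mm, three cells in a row along y, each 92 by 91 mm. Origin under its centre. It stands in the bottle's line of travel (within 3 mm in x). The cell at its -y end, nearest the rest, is empty.
- cell (a point): Centre of the floor of the empty cell, 4 mm above the bench, 95 mm to the -y side of the carton's centre. With the lift up, the plumb bottle's foot passes 30 mm above the carton's rim; with the lift at its bottom stop the foot is 11 mm above the cell floor: that is all the way down.
- packed1: Dark half bottle with white label (61 mm diameter, 240 mm tall, 0.7 kg) standing in the middle cell, so taller than the passing height. Origin at the centre of its underside.
- packed2: Another such bottle standing in the far (+y) cell. Origin at the centre of its underside.
- label_roll: Roll of white label stock, 90 mm diameter, 55 mm tall, lying flat on the bench. Bystander. Origin at the centre of its underside.
- tape_dispenser: Blue bench tape dispenser, 70 by 150 mm, 86 mm tall. Bystander. Origin at the centre of its underside.
- capsule_tray: Open grey plastic tray, 130 by 100 mm, 45 mm tall. Bystander. Origin at the centre of its underside.

How it is judged:
By the outcome, as a careful person would: the job done as asked, in the order asked, and still so for the second after the job is handed in, with the robot touching nothing.
It also fails if it takes over 64 s, if anything falls off the work surface, if the arm or the gripper's body presses on something with over 40 N, if the wrist force passes 120 N, or if a joint passes its speed limit or range.

## Robot

A 6-joint arm with a two-finger parallel gripper is mounted at the origin on the work surface. World frame = base frame: x ahead of the robot, y to its left, z up, the work surface at z = 0. Lengths are in m, angles in rad, forces in N, time in s.
With the tool pointing down it reaches from about 0.4 to 0.825 m from the base axis. Payload 7 kg.
Tool frame: the origin (TCP) lies on the centre line of the jaws, within the pads' length; the fingertips stand 22 mm ahead of it and the grasp point (between the pads) lies 3 mm ahead of it; z points along the fingers, y is the line along which they close (so a half turn about z gives the same grasp; the last joint's range is limited). The gripper opens to 88 mm and grips with 3 to 60 N. Pads are 19 mm wide; open, the fingers measure 130 mm over their backs; the gripper's body (78 mm by 193 mm) begins 47 mm behind the grasp point.
Start: joints at [1.411, 0.359, 0.012, 0, -1.224, -0.288], TCP at [0.292, 0.608, 0.249] pointing down, gripper open.
Joint ranges: [-3.07, 3.07], [-1.43, 2.12], [-1.02, 1.25], [-3.03, 1.67], [-3.05, -0], [-3.03, 3.03]. Speed limits (rad/s): [2.39, 2.39, 3.01, 3.14, 3.14, 3.14].

## Interface

Orientations are given as [roll, pitch, yaw] about the fixed x, y, z axes, in that order (R = Rz(yaw) Ry(pitch) Rx(roll)).
In Python, from station import arm gives the robot as it stands.
- The arm moves only by the tool arm_command, never from a script. Its argument "series" is one flat list of numbers, 7 for each row, row after row: the turn, a rotation vector about the tool's x, y, z each as a share of 90 degrees, from -1 to 1, then the shift along the tool's x, y, z each as a share of 0.1 m, from -1 to 1, then the opening, from 0 (shut) to 1 (fully open). A call has 1 to 8 rows; each row is the pose to reach, as a shift and turn from the pose commanded when the call began, along the tool's axes at that moment; what a row does not reach only later rows make up. A row lasts 1/8 s, in which the tool goes at most 62.5 mm and 10.7 degrees, less where a joint would pass 70% of its speed; a pose out of reach is approached as far as the arm can. A call with a number of a shift or a turn outside -1 to 1 is refused whole. A call with a gripper value outside its range is refused whole. The fingers move at their own pace and stop on an object; "force" is the grip in N (left out, the last holds). Time passes only in rows, so rows that repeat a pose let the fingers close. It gives the time, the measured TCP pose, the force, the opening and the grip force at its end, in the units of the state.
- arm.get_state(): the state, without advancing time (a new reading comes with each control period).
- arm.grab_frame(name): name is "side" or "top"; returns the picture (400x640x3 uint8, blue, green, red); there is no depth.
- arm.camera_model(name): a dict with "fovy" (degrees; the focal length in pixels is half the picture's height over the tangent of half this angle, whatever the lens; pixels are square), "cx", "cy" (the principal point, pixels), "pose" (4x4, takes a point from camera to world coordinates). Camera axes: x right, y down, z forward; pixel columns grow to the right and rows downward; lengths in m; the calibration is good to about 2 mm. A picture is of the moment at which its call begins. camera_model takes no time and is no camera call.
- arm.job_done(): hands the job in; it is judged then, once.
The state is a dict: "t": time; "q": joint angles; "qd": joint speeds; "joint_efforts": joint torques, N m; "eef_pos": TCP position; "ee_rot": TCP orientation; "force": force on the tool from outside, world axes, zero at the start; "moment": the same for the moment, N m; "width": finger opening in m; "gripper_force": force on a finger pad.
Only numpy, scipy, OpenCV 4.12 (cv2) and the standard library are available. Lean on these libraries where they do the work, as an engineer would, in place of code of your own. Each camera call takes 0.05 s, during which the arm holds its last target. There are 200 camera calls.

## Working session

There is one attempt and no reset: what is moved stays moved. The work goes in short steps, Python scripts to look and compute and a tool call to move; the robot and the scene stay as the last step left them, time stands still between calls to the robot, and variables do not carry over. Pictures are saved under pics/ and viewed, at most 10 in all, crops included, and the job is handed in when it is done.

Besides the shell and the picture viewer there is one more tool, called after "Request:" as name(argument=value, ...) on one line, values as JSON. arm_command: Moves the arm, as the interface text tells. Its arguments: {"type":"object","properties":{"series":{"type":"array"},"force":{"type":"number"}},"required":["series"]}

```bash
mkdir -p pics; ls; python3 - <<'E'
from station import arm
import cv2,numpy as np
s=arm.get_state();print(s)
for n in("side","top"):
    f=arm.grab_frame(n);cv2.imwrite(f"pics/{n}0.png",f);print(n,arm.camera_model(n))
E
```

```text
pics
{'t': 0.0, 'q': array([ 1.41108299e+00,  3.59397563e-01,  1.10697560e-02, -3.60315892e-04,
       -1.22409751e+00, -2.88122524e-01]), 'qd': array([ 0.00074117,  0.00089912,  0.00037952, -0.00092825, -0.00022246,
        0.00011637]), 'joint_efforts': array([-1.11808067e-04, -5.82728577e+01,  2.93045461e+01,  6.99710771e+00,
        6.76569500e-03, -1.66954387e-04]), 'eef_pos': array([0.29209484, 0.60802886, 0.24761866]), 'ee_rot': array([ 3.13993455e+00, -1.38172173e-04, -4.47958455e-01]), 'force': array([ 0.07818052, -0.60692961, -0.97930542]), 'moment': array([ 0.01491893,  0.01602388, -0.06459734]), 'gripper_force': 0.0, 'width': 0.08746033732902665}
side {'fovy': 48.22575996827303, 'cx': 325.2633724073955, 'cy': 197.29769268725542, 'pose': array([[ 0.74104889, -0.43703234,  0.50975413, -0.17123322],
       [-0.67132506, -0.49694905,  0.54987663, -0.77626548],
       [ 0.01300796, -0.74969619, -0.6616543 ,  1.10058678],
       [ 0.        ,  0.        ,  0.        ,  1.        ]])}
top {'fovy': 43.2181224297963, 'cx': 316.6768195932536, 'cy': 202.40061424773089, 'pose': array([[-6.63808855e-03, -9.98173849e-01,  6.00408522e-02,
         4.35766368e-01],
       [-9.99977552e-01,  6.57135593e-03, -1.30884059e-03,
        -4.12755382e-02],
       [ 9.11900636e-04, -6.00481926e-02, -9.98195063e-01,
         1.85772831e+00],
       [ 0.00000000e+00,  0.00000000e+00,  0.00000000e+00,
         1.00000000e+00]])}
```

View pics/side0.png

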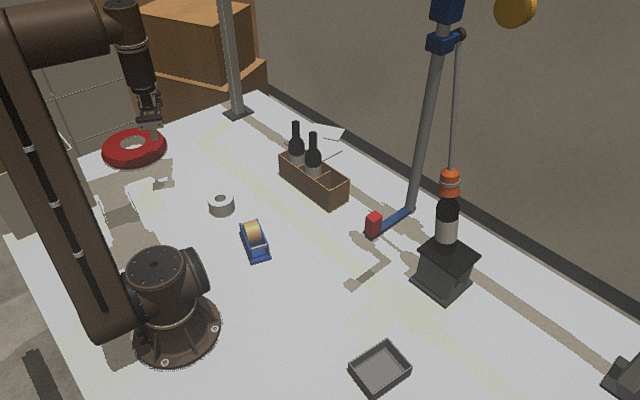

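View pics/top0.png

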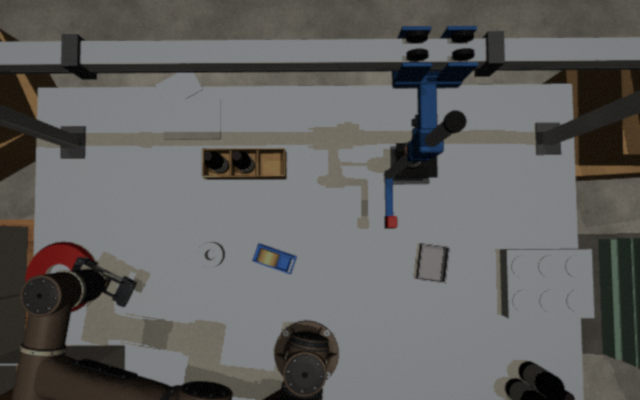

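Side view: red handle at about (373,224), orange gripper (450,182), bottle on the rest (447,235), carton (313,180) with the empty cell at its near right end. Top view: handle (391,222), carton spanning u 203–286, v 150–179, empty cell at the right. Now measuring.

```bash
cat > h.py <<'E'
from station import arm
import cv2,numpy as np
def ray(n,u,v):
    m=arm.camera_model(n);f=200/np.tan(np.radians(m['fovy']/2));T=m['pose']
    return T[:3,3],T[:3,:3]@np.array([(u-m['cx'])/f,(v-m['cy'])/f,1])
def plane(n,u,v,ax,val):
    o,d=ray(n,u,v);return o+d*(val-o[ax])/d[ax]
def proj(n,p):
    m=arm.camera_model(n);f=200/np.tan(np.radians(m['fovy']/2));T=m['pose']
    c=T[:3,:3].T@(np.array(p)-T[:3,3]);return c[:2]/c[2]*f+[m['cx'],m['cy']]
def tri(a,b):
    (o,d),(p,e)=ray('side',*a),ray('top',*b)
    k=np.linalg.lstsq(np.c_[d,-e],p-o,rcond=None)[0];A=o+d*k[0];B=p+e*k[1]
    return (A+B)/2,np.linalg.norm(A-B)
def blob(im,kind,box):
    u0,u1,v0,v1=box;h=cv2.cvtColor(im,cv2.COLOR_BGR2HSV);H,S,V=cv2.split(h)
    m={'red':((H<5)|(H>172))&(S>150)&(V>60),'orange':(H>=5)&(H<14)&(S>150)&(V>60),'brown':(H>=8)&(H<25)&(S>60)&(V>35)}[kind].astype(np.uint8)
    M=np.zeros_like(m);M[v0:v1,u0:u1]=m[v0:v1,u0:u1]
    n,l,st,c=cv2.connectedComponentsWithStats(M);i=1+np.argmax(st[1:,4]);return c[i],st[i],l==i
E
python3 - <<'E'
from h import *
S=cv2.imread('pics/side0.png');T=cv2.imread('pics/top0.png')
cs,ss,ms=blob(S,'red',(340,400,190,260));ct,st,mt=blob(T,'red',(370,410,200,240))
print(cs,ss,ct,st,'tri',tri(cs,ct))
for z in(.28,.31,.337):print(z,plane('top',*ct,2,z),plane('side',*cs,2,z))
c,b,m=blob(S,'orange',(425,480,155,210));print('orange',c,b)
c,b,m=blob(T,'brown',(190,300,140,190));print('carton',c,b,cv2.minAreaRect(np.argwhere(m)[:,::-1].astype(np.float32)))
for u,v in((b[0],b[1]),(b[0]+b[2],b[1]),(b[0],b[1]+b[3]),(b[0]+b[2],b[1]+b[3])):print(plane('top',u-.5,v-.5,2,.105))
a=S[165:265,255:485];a=cv2.resize(a,None,fx=3.4,fy=3.4,interpolation=cv2.INTER_CUBIC)
b=T[140:240,195:425];b=cv2.resize(b,None,fx=2.6,fy=2.6,interpolation=cv2.INTER_CUBIC);
b=np.pad(b,((0,0),(0,a.shape[1]-b.shape[1]),(0,0)));cv2.imwrite('pics/c0.png',np.vstack([a,b])[:600])
E
```

```text
[373.97 216.07] [366 211  16  11 100] [391.04123711 221.56701031] [387 216   9  12  97] tri (array([ 0.46781748, -0.26772924,  0.32843375]), np.float64(0.0008982745329205582))
0.28 [ 0.4691593  -0.27523441  0.28      ] [ 0.50751999 -0.23553355  0.28      ]
0.31 [ 0.46852435 -0.27078576  0.31      ] [ 0.48270531 -0.25530228  0.31      ]
0.337 [ 0.46795289 -0.26678197  0.337     ] [ 0.4603721  -0.27309414  0.337     ]
orange [450.19796954 175.05076142] [441 168  18  16 197]
carton [250.57914812 164.93070566] [ 202  148   84   31 1573] ((243.5, 163.0), (30.0, 83.0), 90.0)
[0.73633072 0.35823746 0.105     ]
[0.73442491 0.06427578 0.105     ]
[0.62732259 0.35746828 0.105     ]
[0.62540722 0.06459526 0.105     ]
```

View pics/c0.png

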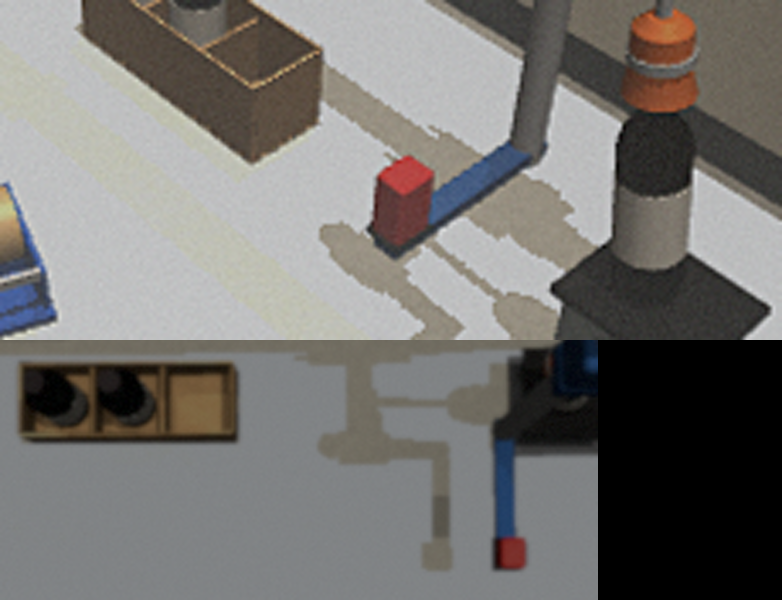

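The crop shows the red handle (its top face lit), the empty cell between divider and −y wall (top crop u 164–237), and the bottle leaning on the rest. Moving towards the handle, high and clear.

Request:
arm_command(series=[0, 0, -0.1, 0, 0, -0.4, 1, 0, 0, -0.2, 0, 0, -0.8, 1, 0, 0, -0.285, 0, 0, -1, 1, 0, 0, -0.285, 0, 0, -1, 1])

```text
t: 0.6
eef_pos: [0.2924, 0.6089, 0.3501]
ee_rot: [-3.139, -0.001, 0.0]
force: [-0.2, -0.6, -0.6]
width: 0.0877
gripper_force: 0.0
```

Request:
arm_command(series=[0, 0, 0, 0.3, 0.3, -0.3, 1, 0, 0, 0, 0.65, 0.65, -0.6, 1, 0, 0, 0, 1, 1, -0.8, 1])

```text
t: 0.98
eef_pos: [0.3929, 0.5074, 0.4284]
ee_rot: [3.141, 0.0, -0.002]
force: [-0.6, 1.1, -0.2]
width: 0.0873
gripper_force: 0.0
```

Request:
arm_command(series=[0, 0, 0, 0.38, 0.5, 0, 1, 0, 0, 0, 0.76, 1, 0, 1])

```text
t: 1.23
eef_pos: [0.4685, 0.4074, 0.4271]
ee_rot: [3.14, 0.001, -0.002]
force: [0.7, 0.4, 0.0]
width: 0.0875
gripper_force: 0.0
```

Request:
arm_command(series=[0, 0, 0, 0, 0.5, 0, 1, 0, 0, 0, 0, 1, 0, 1])

```text
t: 1.48
eef_pos: [0.4679, 0.307, 0.4266]
ee_rot: [3.139, 0.002, -0.004]
force: [0.7, -0.2, 0.3]
width: 0.0874
gripper_force: 0.0
```

Request:
arm_command(series=[0, 0, 0, 0, 0.5, 0, 1, 0, 0, 0, 0, 1, 0, 1])

```text
t: 1.72
eef_pos: [0.4673, 0.2071, 0.4271]
ee_rot: [3.14, 0.002, -0.003]
force: [0.9, -0.4, -0.1]
width: 0.0876
gripper_force: 0.0
```

Request:
arm_command(series=[0, 0, 0, 0, 0.5, 0, 1, 0, 0, 0, 0, 1, 0, 1])

```text
t: 1.98
eef_pos: [0.4672, 0.1073, 0.4272]
ee_rot: [3.141, 0.002, -0.002]
force: [0.6, -0.2, 0.9]
width: 0.0871
gripper_force: 0.0
```

Request:
arm_command(series=[0, 0, 0, 0, 0.5, 0, 1, 0, 0, 0, 0, 1, 0, 1])

```text
t: 2.22
eef_pos: [0.4671, 0.0074, 0.4273]
ee_rot: [3.141, 0.002, -0.002]
force: [1.2, 0.3, 0.5]
width: 0.0877
gripper_force: 0.0
```

```bash
python3 - <<'E'
from h import *
s=arm.get_state();print(s['t'],s['eef_pos'],s['ee_rot'],s['q'])
for n,L in (('top',[(258.1,157),(258.1,172),(286,157),(286,172)]),('side',[(329.1,190),(349.4,179.1)])):
    for p in L: print(n,p,plane(n,*p,2,.105))
T=cv2.imread('pics/top0.png').astype(int)
for v in (156,162,168,172): print(v,T[v,250:294].sum(1)//3)
for c in ((.734,.068),(.634,.068)):print(proj('side',(*c,.105)),proj('top',(*c,.105)))
E
```

```text
2.225 [0.46714211 0.00736784 0.42733343] [ 3.14135002e+00  1.59156638e-03 -2.32984949e-03] [ 4.38422685e-01 -6.10236280e-02 -9.51503956e-02 -4.59794625e-04
 -1.53821254e+00  1.13005932e+00]
top (258.1, 157) [0.70155291 0.16016219 0.105     ]
top (258.1, 172) [0.64882299 0.16014492 0.105     ]
top (286, 157) [0.70091886 0.06262588 0.105     ]
top (286, 172) [0.64818741 0.06278355 0.105     ]
side (329.1, 190) [0.63108677 0.07048128 0.105     ]
side (349.4, 179.1) [0.72511672 0.06681783 0.105     ]
156 [ 66  78  81  80  77  60  58  62  45  34  53  75  83  88  86  86  86  84
  88  88  86  86  86  90  91  90  89  88  90  83  62  48  49  58  63  55
  80 116 129 130 131 131 130 130]
162 [ 12  31  40  41  48  55  64  69  48  36  59  78  88  94  94  94  96  97
  97  96  97  96  95  97  98  97  99  97  98  92  73  63  57  59  63  59
  87 118 128 129 131 132 130 131]
168 [ 40  39  34  30  47  49  63  74  54  37  56  76  85  92  95  97  97  96
  97  98  99  97  99  98  99  99  97  97  96  92  72  62  60  56  63  57
  81 115 129 130 130 131 130 130]
172 [ 46  62  77  84  79  61  66  77  55  36  59  75  86  91  94  96  95  94
  96  96  97  95  97  96  98  98  98  97  97  92  74  62  56  57  63  58
  79 116 128 130 130 128 129 130]
[350.95380976 177.898922  ] [284.43631752 147.62721903]
[330.21415857 189.9888871 ] [284.51670499 176.05460623]
```

Tracking is tight. The cell centre comes out at y≈0.118 from both views, and the handle at (0.468, −0.267), top at about 0.335. Going over it and down.

Request:
arm_command(series=[0, 0, 0, 0, 0.5, 0, 1, 0, 0, 0, 0, 1, 0, 1])

```text
t: 2.48
eef_pos: [0.4671, -0.0926, 0.4273]
ee_rot: [-3.141, 0.002, -0.002]
force: [1.1, 2.1, 0.0]
width: 0.0877
gripper_force: 0.0
```

Request:
arm_command(series=[0, 0, 0, 0, 0.5, 0, 1, 0, 0, 0, 0, 1, 0, 1])

```text
t: 2.72
eef_pos: [0.4672, -0.1926, 0.4272]
ee_rot: [-3.141, 0.002, -0.003]
force: [0.7, 1.9, -0.2]
width: 0.0876
gripper_force: 0.0
```

Request:
arm_command(series=[0, 0, 0, 0.01, 0.4, 0, 1, 0, 0, 0, 0.01, 0.75, 0, 1, 0, 0, 0, 0.01, 0.75, 0.2, 1])

```text
t: 3.1
eef_pos: [0.4687, -0.2682, 0.4073]
ee_rot: [3.142, 0.001, -0.006]
force: [-0.4, 0.9, -1.3]
width: 0.0878
gripper_force: 0.0
```

```bash
python3 - <<'E'
from h import *
s=arm.get_state();print(s['t'],s['eef_pos'],s['ee_rot'])
S=arm.grab_frame('side');a=S[120:270,320:500];cv2.imwrite('pics/a1.png',cv2.resize(a,None,fx=4,fy=4))
print(proj('side',s['eef_pos']))
E
```

```text
3.1 [ 0.46869914 -0.26822234  0.40733993] [ 3.14151538e+00  9.66900993e-04 -5.66328304e-03]
[377.38492711 192.08383811]
```

View pics/a1.png

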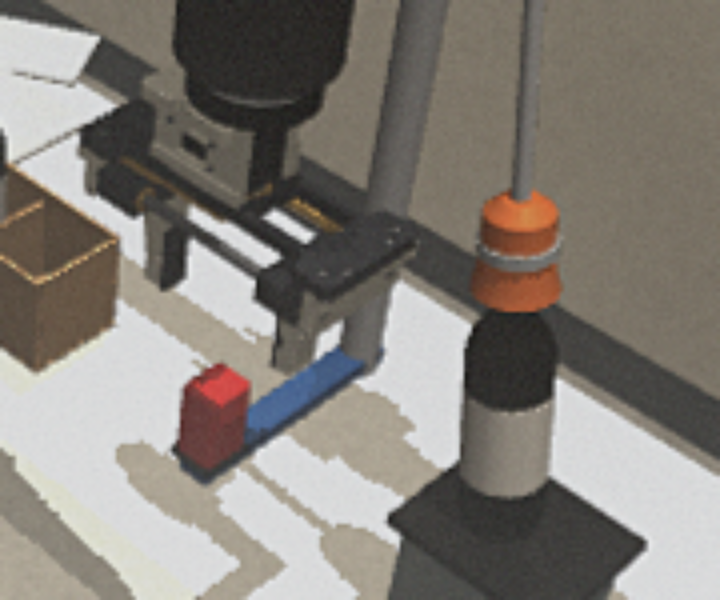

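The crop shows open fingers straddling the handle's line above it (handle top at full-picture (375,216)); clear to descend. Descending and closing.

Request:
arm_command(series=[0, 0, 0, 0, 0, 0.35, 1, 0, 0, 0, 0, 0, 0.7, 1, 0, 0, 0, 0, 0, 0.94, 1, 0, 0, 0, 0, 0, 0.94, 1])

```text
t: 3.65
eef_pos: [0.4676, -0.2654, 0.3123]
ee_rot: [-3.14, 0.005, -0.001]
force: [1.3, 0.8, 0.6]
width: 0.0873
gripper_force: 0.0
```

Request:
arm_command(series=[0, 0, 0, 0, 0, 0, 0.1, 0, 0, 0, 0, 0, 0, 0.1, 0, 0, 0, 0, 0, 0, 0.1, 0, 0, 0, 0, 0, 0, 0.1, 0, 0, 0, 0, 0, 0, 0.1, 0, 0, 0, 0, 0, 0, 0.1], force=40)

```text
t: 4.4
eef_pos: [0.4688, -0.2663, 0.3146]
ee_rot: [3.141, 0.0, -0.0]
force: [-0.4, -2.5, -1.4]
width: 0.0332
gripper_force: 0.9
```

Request:
arm_command(series=[0, 0, 0, 0, 0, 0, 0.1, 0, 0, 0, 0, 0, 0, 0.1, 0, 0, 0, 0, 0, 0, 0.1], force=40)

```text
t: 4.78
eef_pos: [0.4688, -0.2663, 0.3146]
ee_rot: [3.141, 0.0, -0.0]
force: [0.1, -1.6, -0.2]
width: 0.0299
gripper_force: 40.0
```

```bash
cat >> h.py <<'E'
X=0.468+0.215; PIV=0.31+0.425
def orange_angle():
    t=arm.get_state()['t'];im=arm.grab_frame('side');c,b,m=blob(im,'orange',(200,520,90,260))
    p=plane('side',*c,0,X);y=arm.get_state()['eef_pos'][1]
    return t,np.arctan2(p[1]-y,PIV-p[2]),p,b[4]
E
python3 - <<'E'
from h import *
s=arm.get_state();print(s['t'],s['eef_pos'],s['width'],s['gripper_force'],s['force']);print(orange_angle())
E
```

```text
4.775 [ 0.46881204 -0.26626935  0.31460167] 0.02985853309198419 40.00006377696991 [ 0.07370023 -1.58190493 -0.20813839]
(4.775, np.float64(-0.16916711528343387), array([ 0.683     , -0.32645062,  0.38261091]), np.int32(202))
```

Gripped (30 mm, 40 N); bottle angle −0.169 rad as told. Rolling off the rest, 0.2 m.

Request:
arm_command(series=[0, 0, 0, 0, -0.06, 0, 0.1, 0, 0, 0, 0, -0.18, 0, 0.1, 0, 0, 0, 0, -0.32, 0, 0.1, 0, 0, 0, 0, -0.46, 0, 0.1, 0, 0, 0, 0, -0.6, 0, 0.1, 0, 0, 0, 0, -0.74, 0, 0.1, 0, 0, 0, 0, -0.87, 0, 0.1, 0, 0, 0, 0, -1, 0, 0.1])

```text
t: 5.82
eef_pos: [0.4688, -0.1651, 0.3146]
ee_rot: [-3.141, -0.0, 0.0]
force: [0.3, -0.7, 1.2]
width: 0.03
gripper_force: 40.0
```

Request:
arm_command(series=[0, 0, 0, 0, -0.13, 0, 0.1, 0, 0, 0, 0, -0.26, 0, 0.1, 0, 0, 0, 0, -0.4, 0, 0.1, 0, 0, 0, 0, -0.54, 0, 0.1, 0, 0, 0, 0, -0.68, 0, 0.1, 0, 0, 0, 0, -0.82, 0, 0.1, 0, 0, 0, 0, -0.94, 0, 0.1, 0, 0, 0, 0, -1, 0, 0.1])

```text
t: 6.82
eef_pos: [0.4688, -0.0653, 0.3146]
ee_rot: [3.142, 0.0, 0.0]
force: [0.7, -2.5, 0.9]
width: 0.0294
gripper_force: 40.0
```

```bash
cat >> h.py <<'E'
from scipy.optimize import least_squares,lsq_linear
W=2*np.pi/1.42
def measure(n=36,step=1):
    D=np.array([(lambda r:(r[0]+0.0,r[1],r[2][1],r[2][2],r[3]))(orange_angle()) for _ in range(n)])
    t1=arm.get_state()['t'];t=D[:,0]-t1
    f=lambda p:p[0]+p[1]*np.cos(p[3]*t)+p[2]*np.sin(p[3]*t)-D[:,1]
    r=least_squares(f,[0,.1,.1,W]);o,a,b,w=r.x
    print('t',t1,'eef',arm.get_state()['eef_pos'],'off %.4f amp %.4f T %.3f rms %.4f'%(o,np.hypot(a,b),2*np.pi/w,np.sqrt(np.mean(r.fun**2))),'th,thd now',a,b*w)
    return a,b*w,o,D
E
python3 - <<'E'
from h import *
a,b,o,D=measure();np.set_printoptions(precision=3,suppress=True,linewidth=150);print(D[:,1]);print(D[::6,2:])
E
```

```text
t 8.625 eef [ 0.46881413 -0.06604123  0.31459876] off 0.0040 amp 0.2092 T 1.434 rms 0.0293 th,thd now 0.20239144272942802 0.23115309781032153
[-0.056 -0.007  0.037  0.058  0.081  0.1    0.226  0.235  0.257  0.257  0.249  0.225  0.096  0.076  0.055  0.029 -0.018 -0.061 -0.102 -0.137 -0.166
 -0.188 -0.198 -0.2   -0.192 -0.171 -0.147 -0.109 -0.071 -0.029  0.016  0.048  0.068  0.089  0.103  0.23 ]
[[ -0.085   0.377 164.   ]
 [  0.03    0.317  28.   ]
 [ -0.033   0.389  41.   ]
 [ -0.103   0.379 161.   ]
 [ -0.134   0.385 158.   ]
 [ -0.06    0.376 156.   ]]
```

```bash
cat >> h.py <<'E'
def fit(t,th,w=W):
    A=np.c_[np.ones_like(t),np.cos(w*t),np.sin(w*t)];k=np.ones(len(t),bool)
    for _ in range(3):
        p=np.linalg.lstsq(A[k],th[k],rcond=None)[0];r=A@p-th;k=k&(abs(r)<max(.01,3*np.sqrt(np.mean(r[k]**2))))
    print('off %.4f amp %.4f n %d rms %.4f th %.4f thd %.4f'%(p[0],np.hypot(p[1],p[2]),k.sum(),np.sqrt(np.mean(r[k]**2)),p[1],p[2]*w));return p[1],p[2]*w
def meas(n):
    D=np.array([(lambda r:(r[0],r[1],r[2][2],r[3]))(orange_angle()) for _ in range(n)])
    s=arm.get_state();k=D[:,3]>140;print('t',s['t'],'y %.4f z %.4f'%tuple(s['eef_pos'][1:]),'good',k.sum(),'of',n)
    return fit(D[k,0]-s['t'],D[k,1])
def plan(th,thd,dy,N,dt=.125,delay=0.02):
    # y_1..y_N relative to start, y_0=0, rest at both ends; min second differences, swing killed at the end
    V=(np.eye(N)-np.eye(N,k=-1))/dt                      # segment velocities
    DV=np.vstack([V,np.zeros(N)])-np.vstack([np.zeros(N),V])   # velocity steps at 0..N
    T=N*dt+delay; s=T-(np.arange(N+1)*dt+delay); L=9.81/W**2
    Cth=-(np.sin(W*s)/W/L)@DV; Cd=-(np.cos(W*s)/L)@DV
    e=np.zeros(N);e[-1]=1
    C=np.vstack([e,Cth,Cd/W]);d=np.array([dy,-(th*np.cos(W*T)+thd/W*np.sin(W*T)),-(-th*np.sin(W*T)+thd/W*np.cos(W*T))])
    K=np.block([[DV.T@DV,C.T],[C,np.zeros((3,3))]]);y=np.linalg.solve(K,np.r_[np.zeros(N),d])[:N]
    print('mm',np.round(y*1e3,1).tolist());print('vmax',abs(V@y).max())
    q=y.copy()
    for i in range(0,N,8):
        b=y[i-1] if i else 0
        print([round(-float(v-b)*10,2) for v in y[i:i+8]])
    return y
E
python3 - <<'E'
from h import *
th=np.array([float(x) for x in "-0.056 -0.007  0.037  0.058  0.081  0.1    0.226  0.235  0.257  0.257  0.249  0.225  0.096  0.076  0.055  0.029 -0.018 -0.061 -0.102 -0.137 -0.166 -0.188 -0.198 -0.2   -0.192 -0.171 -0.147 -0.109 -0.071 -0.029  0.016  0.048  0.068  0.089  0.103  0.23".split()])
t=np.arange(-36,0)*.05;k=th<.02
print(arm.get_state()['t'])
a,b=fit(t[k],th[k])
for N in(16,20): plan(a,b,.066,N)
E
```

```text
8.625
off 0.0046 amp 0.2047 n 17 rms 0.0013 th 0.2014 thd 0.1633
mm [2.8, 4.5, 2.2, -5.3, -16.8, -29.4, -39.4, -43.3, -38.9, -26.1, -6.9, 15.2, 36.1, 52.4, 62.2, 66.0]
vmax 0.17667723164192756
[-0.03, -0.05, -0.02, 0.05, 0.17, 0.29, 0.39, 0.43]
[-0.04, -0.17, -0.36, -0.59, -0.79, -0.96, -1.06, -1.09]
mm [3.6, 7.2, 8.0, 5.2, -0.7, -7.3, -11.5, -10.6, -3.0, 11.3, 30.4, 51.1, 69.7, 83.0, 89.5, 89.1, 83.7, 76.2, 69.6, 66.0]
vmax 0.16532522581442177
[-0.04, -0.07, -0.08, -0.05, 0.01, 0.07, 0.12, 0.11]
[-0.08, -0.22, -0.41, -0.62, -0.8, -0.94, -1.0, -1.0]
[0.05, 0.13, 0.19, 0.23]
```

Fit is clean (amplitude 0.205 rad). Running the 20-row swing-cancelling shift.

Request:
arm_command(series=[0, 0, 0, 0, -0.04, 0, 0.1, 0, 0, 0, 0, -0.07, 0, 0.1, 0, 0, 0, 0, -0.08, 0, 0.1, 0, 0, 0, 0, -0.05, 0, 0.1, 0, 0, 0, 0, 0.01, 0, 0.1, 0, 0, 0, 0, 0.07, 0, 0.1, 0, 0, 0, 0, 0.12, 0, 0.1, 0, 0, 0, 0, 0.11, 0, 0.1])

```text
t: 9.62
eef_pos: [0.4688, -0.0779, 0.3146]
ee_rot: [3.141, 0.0, -0.001]
force: [-2.2, -1.9, 3.3]
width: 0.0295
gripper_force: 40.0
```

Request:
arm_command(series=[0, 0, 0, 0, -0.08, 0, 0.1, 0, 0, 0, 0, -0.22, 0, 0.1, 0, 0, 0, 0, -0.41, 0, 0.1, 0, 0, 0, 0, -0.62, 0, 0.1, 0, 0, 0, 0, -0.8, 0, 0.1, 0, 0, 0, 0, -0.94, 0, 0.1, 0, 0, 0, 0, -1, 0, 0.1, 0, 0, 0, 0, -1, 0, 0.1])

```text
t: 10.62
eef_pos: [0.4688, 0.0236, 0.3145]
ee_rot: [-3.141, 0.0, 0.001]
force: [-1.8, 0.9, 2.5]
width: 0.0298
gripper_force: 40.0
```

Request:
arm_command(series=[0, 0, 0, 0, 0.05, 0, 0.1, 0, 0, 0, 0, 0.13, 0, 0.1, 0, 0, 0, 0, 0.19, 0, 0.1, 0, 0, 0, 0, 0.23, 0, 0.1])

```text
t: 11.12
eef_pos: [0.4688, -0.0008, 0.3145]
ee_rot: [-3.142, 0.0, -0.001]
force: [-0.8, 1.5, 1.6]
width: 0.0299
gripper_force: 40.0
```

```bash
python3 - <<'E'
from h import *
a,b=meas(28)
dy=.118-arm.get_state()['eef_pos'][1]
for N in(16,24): plan(a,b,dy,N)
E
```

```text
t 12.525 y -0.0000 z 0.3145 good 28 of 28
off 0.0057 amp 0.0340 n 28 rms 0.0011 th -0.0219 thd -0.1151
mm [1.4, 4.4, 9.5, 16.9, 26.8, 38.8, 52.0, 65.6, 78.4, 89.7, 98.9, 105.9, 111.0, 114.5, 116.8, 118.0]
vmax 0.10837485188796836
[-0.01, -0.04, -0.09, -0.17, -0.27, -0.39, -0.52, -0.66]
[-0.13, -0.24, -0.33, -0.4, -0.45, -0.49, -0.51, -0.52]
mm [0.5, 1.7, 3.8, 7.1, 11.6, 17.2, 23.7, 30.7, 37.9, 44.7, 51.2, 57.2, 63.0, 68.8, 74.7, 81.0, 87.5, 94.2, 100.7, 106.5, 111.3, 114.8, 117.0, 118.0]
vmax 0.056862384874841215
[-0.0, -0.02, -0.04, -0.07, -0.12, -0.17, -0.24, -0.31]
[-0.07, -0.14, -0.2, -0.26, -0.32, -0.38, -0.44, -0.5]
[-0.07, -0.13, -0.2, -0.26, -0.3, -0.34, -0.36, -0.37]
```

Swing is down to 0.034 rad. Rolling to the cell with the 24-row plan, then measuring.

Request:
arm_command(series=[0, 0, 0, 0, 0, 0, 0.1, 0, 0, 0, 0, -0.02, 0, 0.1, 0, 0, 0, 0, -0.04, 0, 0.1, 0, 0, 0, 0, -0.07, 0, 0.1, 0, 0, 0, 0, -0.12, 0, 0.1, 0, 0, 0, 0, -0.17, 0, 0.1, 0, 0, 0, 0, -0.24, 0, 0.1, 0, 0, 0, 0, -0.31, 0, 0.1])

```text
t: 13.52
eef_pos: [0.4688, 0.0314, 0.3145]
ee_rot: [-3.142, 0.0, -0.0]
force: [-0.2, -0.9, -1.9]
width: 0.0298
gripper_force: 40.0
```

Request:
arm_command(series=[0, 0, 0, 0, -0.07, 0, 0.1, 0, 0, 0, 0, -0.14, 0, 0.1, 0, 0, 0, 0, -0.2, 0, 0.1, 0, 0, 0, 0, -0.26, 0, 0.1, 0, 0, 0, 0, -0.32, 0, 0.1, 0, 0, 0, 0, -0.38, 0, 0.1, 0, 0, 0, 0, -0.44, 0, 0.1, 0, 0, 0, 0, -0.5, 0, 0.1])

```text
t: 14.52
eef_pos: [0.4688, 0.0812, 0.3145]
ee_rot: [3.142, 0.0, -0.0]
force: [0.0, -0.8, -2.9]
width: 0.0296
gripper_force: 40.0
```

Request:
arm_command(series=[0, 0, 0, 0, -0.07, 0, 0.1, 0, 0, 0, 0, -0.13, 0, 0.1, 0, 0, 0, 0, -0.2, 0, 0.1, 0, 0, 0, 0, -0.26, 0, 0.1, 0, 0, 0, 0, -0.3, 0, 0.1, 0, 0, 0, 0, -0.34, 0, 0.1, 0, 0, 0, 0, -0.36, 0, 0.1, 0, 0, 0, 0, -0.37, 0, 0.1])

```text
t: 15.52
eef_pos: [0.4688, 0.1179, 0.3145]
ee_rot: [3.141, 0.0, -0.0]
force: [-1.1, -2.2, -3.7]
width: 0.0295
gripper_force: 40.0
```

```bash
python3 - <<'E'
from h import *
a,b=meas(28)
s=arm.get_state();print(s['eef_pos'],s['force'])
for N in (12,16): plan(a,b,.118-s['eef_pos'][1],N)
S=arm.grab_frame('side');T=arm.grab_frame('top')
A=cv2.resize(S[90:230,240:430],None,fx=3.1,fy=3.1);B=cv2.resize(T[135:195,190:330],None,fx=2.6,fy=2.6)
B=np.pad(B,((0,0),(0,A.shape[1]-B.shape[1]),(0,0)));cv2.imwrite('pics/a2.png',np.vstack([A,B])[:600])
E
```

```text
t 16.925 y 0.1179 z 0.3145 good 18 of 28
off 0.0103 amp 0.0058 n 18 rms 0.0008 th 0.0035 thd -0.0203
[0.46880098 0.11789073 0.31451725] [-2.24353326  1.15875246 -3.06138864]
mm [-0.1, -0.2, -0.6, -1.1, -1.5, -1.8, -1.9, -1.7, -1.3, -0.7, -0.2, 0.1]
vmax 0.004371304807854693
[0.0, 0.0, 0.01, 0.01, 0.02, 0.02, 0.02, 0.02]
[-0.0, -0.01, -0.01, -0.02]
mm [-0.1, -0.4, -0.8, -1.2, -1.6, -1.9, -1.9, -1.7, -1.3, -0.8, -0.3, 0.0, 0.2, 0.3, 0.2, 0.1]
vmax 0.003961951277515911
[0.0, 0.0, 0.01, 0.01, 0.02, 0.02, 0.02, 0.02]
[-0.0, -0.01, -0.01, -0.02, -0.02, -0.02, -0.02, -0.02]
```

View pics/a2.png

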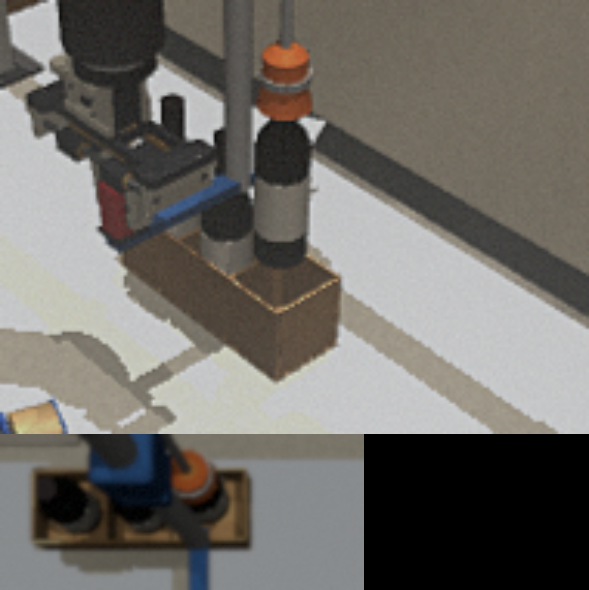

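The bottle hangs over the empty cell (side crop (282,230), between rim corner and packed bottle), swing only ±3.5 mm. One more small correction to still it.

```bash
python3 - <<'E'
from h import *
import contextlib
t=arm.get_state()['t'];d=t-16.925;a,b=.0035,-.0203
a,b=a*np.cos(W*d)+b/W*np.sin(W*d),-a*W*np.sin(W*d)+b*np.cos(W*d)
print(t);y=plan(a,b,-.001,16);print(np.round(-y[:8]*10,3).tolist(),np.round(-(y[8:]-y[7])*10,3).tolist())
E
```

```text
17.025
mm [-0.2, -0.5, -0.9, -1.3, -1.6, -1.8, -1.7, -1.4, -1.1, -0.7, -0.4, -0.3, -0.4, -0.6, -0.8, -1.0]
vmax 0.0033710094881431235
[0.0, 0.0, 0.01, 0.01, 0.02, 0.02, 0.02, 0.01]
[-0.0, -0.01, -0.01, -0.01, -0.01, -0.01, -0.01, -0.0]
[0.002, 0.005, 0.009, 0.013, 0.016, 0.018, 0.017, 0.014] [-0.004, -0.007, -0.01, -0.011, -0.01, -0.008, -0.006, -0.004]
```

Request:
arm_command(series=[0, 0, 0, 0, 0.002, 0, 0.1, 0, 0, 0, 0, 0.005, 0, 0.1, 0, 0, 0, 0, 0.009, 0, 0.1, 0, 0, 0, 0, 0.013, 0, 0.1, 0, 0, 0, 0, 0.016, 0, 0.1, 0, 0, 0, 0, 0.018, 0, 0.1, 0, 0, 0, 0, 0.017, 0, 0.1, 0, 0, 0, 0, 0.014, 0, 0.1])

```text
t: 18.02
eef_pos: [0.4688, 0.1161, 0.3146]
ee_rot: [3.141, 0.0, -0.0]
force: [-0.8, -1.8, -4.4]
width: 0.0299
gripper_force: 40.0
```

Request:
arm_command(series=[0, 0, 0, 0, -0.004, 0, 0.1, 0, 0, 0, 0, -0.007, 0, 0.1, 0, 0, 0, 0, -0.01, 0, 0.1, 0, 0, 0, 0, -0.011, 0, 0.1, 0, 0, 0, 0, -0.01, 0, 0.1, 0, 0, 0, 0, -0.008, 0, 0.1, 0, 0, 0, 0, -0.006, 0, 0.1, 0, 0, 0, 0, -0.004, 0, 0.1])

```text
t: 19.02
eef_pos: [0.4688, 0.1171, 0.3146]
ee_rot: [-3.141, 0.0, 0.0]
force: [-3.3, 2.1, -2.6]
width: 0.0297
gripper_force: 40.0
```

```bash
python3 - <<'E'
from h import *
a,b=meas(40)
s=arm.get_state();print(s['eef_pos'],s['force'])
E
```

```text
t 21.025 y 0.1168 z 0.3146 good 35 of 40
off 0.0104 amp 0.0022 n 35 rms 0.0007 th 0.0011 thd -0.0084
[0.4688172  0.11684988 0.314582  ] [-4.37917484  1.71580977 -2.40891796]
```

Swing ±1.3 mm: still. Holding 2 s more, then lowering smoothly.

Request:
arm_command(series=[0, 0, 0, 0, 0, 0, 0.1, 0, 0, 0, 0, 0, 0, 0.1, 0, 0, 0, 0, 0, 0, 0.1, 0, 0, 0, 0, 0, 0, 0.1, 0, 0, 0, 0, 0, 0, 0.1, 0, 0, 0, 0, 0, 0, 0.1, 0, 0, 0, 0, 0, 0, 0.1, 0, 0, 0, 0, 0, 0, 0.1])

```text
t: 22.02
eef_pos: [0.4688, 0.1169, 0.3146]
ee_rot: [-3.142, -0.0, -0.0]
force: [-5.0, 1.5, -1.6]
width: 0.0297
gripper_force: 40.0
```

Request:
arm_command(series=[0, 0, 0, 0, 0, 0, 0.1, 0, 0, 0, 0, 0, 0, 0.1, 0, 0, 0, 0, 0, 0, 0.1, 0, 0, 0, 0, 0, 0, 0.1, 0, 0, 0, 0, 0, 0, 0.1, 0, 0, 0, 0, 0, 0, 0.1, 0, 0, 0, 0, 0, 0, 0.1, 0, 0, 0, 0, 0, 0, 0.1])

```text
t: 23.02
eef_pos: [0.4688, 0.1169, 0.3146]
ee_rot: [3.142, 0.0, -0.0]
force: [-4.0, 1.9, -0.1]
width: 0.03
gripper_force: 40.0
```

Request:
arm_command(series=[0, 0, 0, 0, 0, 0.01, 0.1, 0, 0, 0, 0, 0, 0.04, 0.1, 0, 0, 0, 0, 0, 0.08, 0.1, 0, 0, 0, 0, 0, 0.12, 0.1, 0, 0, 0, 0, 0, 0.16, 0.1, 0, 0, 0, 0, 0, 0.2, 0.1, 0, 0, 0, 0, 0, 0.24, 0.1, 0, 0, 0, 0, 0, 0.28, 0.1])

```text
t: 24.02
eef_pos: [0.4688, 0.1168, 0.2874]
ee_rot: [-3.142, -0.001, 0.0]
force: [-7.6, 2.1, 6.5]
width: 0.0296
gripper_force: 40.0
```

```bash
python3 - <<'E'
from h import *
s=arm.get_state();print(s['t'],s['eef_pos'],s['force'],s['moment'],s['width'])
S=arm.grab_frame('side');cv2.imwrite('pics/a3.png',cv2.resize(S[90:230,240:430],None,fx=4,fy=4))
E
```

```text
24.025 [0.46884498 0.1167942  0.28742789] [-7.61621181  2.07908541  6.46571092] [0.35618298 3.02168423 0.04340716] 0.02961417205564312
```

View pics/a3.png

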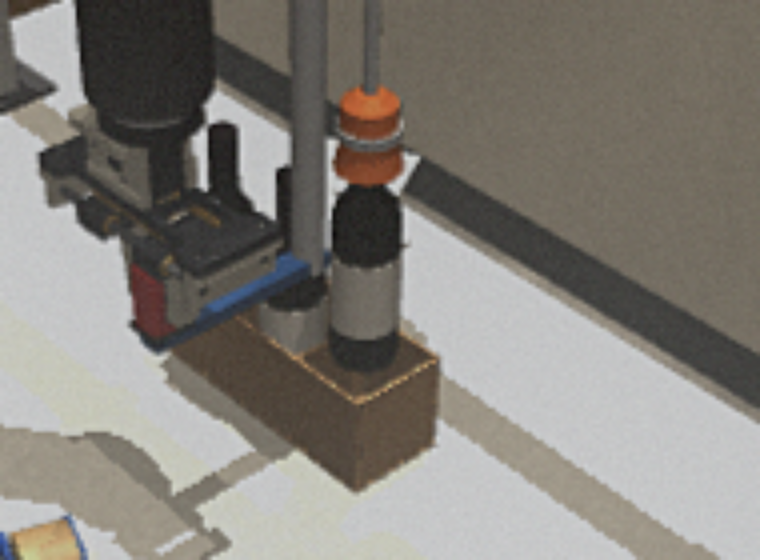

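At rim level the bottle's foot (crop (364,355)) sits on the cell-opening centre (crop (367,358)). Continuing down.

Request:
arm_command(series=[0, 0, 0, 0, 0, 0.03, 0.1, 0, 0, 0, 0, 0, 0.08, 0.1, 0, 0, 0, 0, 0, 0.13, 0.1, 0, 0, 0, 0, 0, 0.18, 0.1, 0, 0, 0, 0, 0, 0.23, 0.1, 0, 0, 0, 0, 0, 0.28, 0.1, 0, 0, 0, 0, 0, 0.33, 0.1, 0, 0, 0, 0, 0, 0.38, 0.1])

```text
t: 25.08
eef_pos: [0.4689, 0.1168, 0.2494]
ee_rot: [3.142, -0.001, 0.0]
force: [-8.1, 1.4, 5.4]
width: 0.0297
gripper_force: 40.0
```

Request:
arm_command(series=[0, 0, 0, 0, 0, 0.05, 0.1, 0, 0, 0, 0, 0, 0.1, 0.1, 0, 0, 0, 0, 0, 0.15, 0.1, 0, 0, 0, 0, 0, 0.2, 0.1, 0, 0, 0, 0, 0, 0.25, 0.1, 0, 0, 0, 0, 0, 0.3, 0.1, 0, 0, 0, 0, 0, 0.35, 0.1, 0, 0, 0, 0, 0, 0.39, 0.1])

```text
t: 26.08
eef_pos: [0.4689, 0.1168, 0.2102]
ee_rot: [3.141, -0.0, 0.0]
force: [-8.9, 1.7, 7.3]
width: 0.0299
gripper_force: 40.0
```

Request:
arm_command(series=[0, 0, 0, 0, 0, 0.03, 0.1, 0, 0, 0, 0, 0, 0.06, 0.1, 0, 0, 0, 0, 0, 0.09, 0.1, 0, 0, 0, 0, 0, 0.12, 0.1, 0, 0, 0, 0, 0, 0.14, 0.1, 0, 0, 0, 0, 0, 0.14, 0.1])

```text
t: 26.82
eef_pos: [0.4689, 0.1168, 0.1961]
ee_rot: [3.141, -0.0, 0.0]
force: [-7.1, 0.8, 5.0]
width: 0.0301
gripper_force: 40.0
```

Request:
arm_command(series=[0, 0, 0, 0, 0, 0.01, 0.1, 0, 0, 0, 0, 0, 0.015, 0.1, 0, 0, 0, 0, 0, 0.018, 0.1, 0, 0, 0, 0, 0, 0.018, 0.1])

```text
t: 27.32
eef_pos: [0.4689, 0.1168, 0.1946]
ee_rot: [3.141, -0.0, 0.0]
force: [-8.9, 0.0, 7.0]
width: 0.0298
gripper_force: 40.0
```

Down to 0.120 m with only friction force. Releasing and retreating straight up.

Request:
arm_command(series=[0, 0, 0, 0, 0, 0, 1, 0, 0, 0, 0, 0, 0, 1, 0, 0, 0, 0, 0, 0, 1, 0, 0, 0, 0, 0, 0, 1, 0, 0, 0, 0, 0, 0, 1, 0, 0, 0, 0, 0, 0, 1, 0, 0, 0, 0, 0, 0, 1, 0, 0, 0, 0, 0, 0, 1])

```text
t: 28.32
eef_pos: [0.4688, 0.1169, 0.1938]
ee_rot: [-3.142, -0.0, -0.0]
force: [0.4, 0.5, 0.6]
width: 0.0872
gripper_force: 0.0
```

Request:
arm_command(series=[0, 0, 0, 0, 0, -0.1, 1, 0, 0, 0, 0, 0, -0.3, 1, 0, 0, 0, 0, 0, -0.6, 1, 0, 0, 0, 0, 0, -0.9, 1, 0, 0, 0, 0, 0, -1, 1, 0, 0, 0, 0, 0, -1, 1])

```text
t: 29.08
eef_pos: [0.469, 0.117, 0.2943]
ee_rot: [-3.141, -0.001, -0.0]
force: [0.3, 1.0, -0.2]
width: 0.0876
gripper_force: 0.0
```

```bash
python3 - <<'E'
from h import *
s=arm.get_state();print(s['t'],s['eef_pos'],s['force'],s['width'])
S=arm.grab_frame('side');cv2.imwrite('pics/a4.png',cv2.resize(S[90:230,240:430],None,fx=4,fy=4))
E
```

```text
29.075 [0.46895111 0.11700435 0.29433661] [ 0.32267024  1.04442095 -0.15347696] 0.08757668884593518
```

View pics/a4.png

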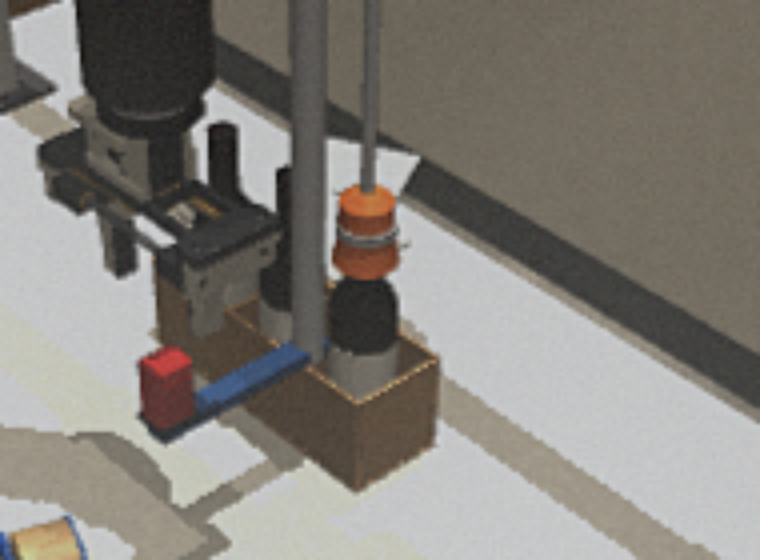

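The bottle stands down in the cell (crop (363,360)), centred, and the carton hasn't moved. The handle is free at crop (166,390), with the gripper open above it. Handing in.

```bash
python3 -c "
from station import arm
print(arm.job_done())"
```

```text
the job is handed in; nothing more can be done
None
```

The bottle was held still above the carton for about 4 s, then lowered fully (0.120 m) into the empty cell without moving the carton; the handle was released and the job handed in at about 29 s of the 64 s allowed, result not reported.

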